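Drop the U-bolt over the clay extruder

ROBOT

A 6-joint arm with a two-finger parallel gripper is mounted at the origin on a cart in front of the work surface, level with it; the furniture and walls round the work are solid. World frame = base frame: x ahead of the robot, y to its left, z up, the work surface at z = 0. Lengths are in m, angles in rad, forces in N, time in s.
With the tool pointing down it reaches from about 0.375 to 0.975 m from the base axis. Payload 3.8 kg.
Tool frame: the origin (TCP) lies midway between the tips of the shut fingers; the grasp point (between the pads) lies 19 mm behind it; x points along the fingers, y is the direction in which the jaws open and shut, and the axes are right-handed (so a half turn about x gives the same grasp; the last joint's range is limited). The gripper opens to 88 mm and grips with 3 to 60 N. Pads are 18 mm wide; open, the fingers measure 123 mm over their backs; the gripper's body (75 mm by 187 mm) begins 45 mm behind the grasp point.
Start: joints at [-1.151, 0.264, 1.604, -0, 1.274, -0.037], TCP at [0.298, -0.606, 0.239] pointing down, gripper open.
Joint ranges: [-2.63, 2.63], [-0.94, 2.18], [0.31, 2.57], [-1.31, 4.45], [0, 2.66], [-2.55, 2.55]. Speed limits (rad/s): [2.57, 2.57, 3.14, 3.14, 3.14, 3.14].

INTERFACE

Orientations are given as a rotation vector (axis times angle).
In Python, from cell import manip, inverse_kinematics, cams, order gives the robot as it stands. Calls block until the motion is done:
- manip.move_pose(position, orientation): joint-space move of the TCP to a pose.
- manip.move_linear(position, rate=0.15, rot=None): straight line of the TCP; rot=None keeps the orientation; rate is the mean speed in m/s.
- manip.set_joints(angles): joint-space move.
- manip.set_gripper(opening, force=None): finger opening in m; force is the grip in N (None keeps the last); returns when the fingers have stopped.
- manip.dwell(seconds).
- inverse_kinematics(position, orientation): joint angles nearest the present ones, or None.
- manip.state(): the state.
- cams.capture(name): name is "side" or "top" or "wrist"; returns a dict with "image" (420x560x3 uint8, blue, green, red), "z_map" (420x560 float32, m along the optical axis (not along the pixel's ray), 0 where there is no reading), "intrinsics" (3x3 intrinsics, pixels), "position" and "orientation" of the camera in the world; the wrist camera has in their place "T_tool_cam" (4x4, takes a point from camera to tool coordinates, whose origin is the TCP and whose axes are the tool frame's). Camera axes: x right, y down, z forward; pixel columns grow to the right and rows downward; lengths in m; the calibration is good to about 2 mm. A picture is of the moment at which its call begins: read the wrist's pose just before it.
A pose or a line that the arm cannot do raises manip.IKError and nothing moves.
- order.close_job(): hands the job in, once; it reports no verdict.
The state is a dict: "clock": time; "joint_pos": joint angles; "joint_velocities": joint speeds; "tau": joint torques, N m; "tool_pos": TCP position; "tcp_rot": TCP orientation; "contact_force": force on the tool from outside, world axes, zero at the start; "moment": the same for the moment, N m; "gripper_width": finger opening in m.
Only numpy, scipy, OpenCV 4.12 (cv2) and the standard library are available. Lean on these libraries where they do the work, as an engineer would, in place of code of your own. Each camera call takes 0.05 s, during which the arm holds its last target. There are 200 camera calls.

TASK

Fasten the small clay extruder to its green bench bracket: of the two U-bolts standing in the wooden blocks, take the one wide enough to straddle the barrel (blue grip; the narrow one has a yellow grip). Lower it over the middle of the barrel, legs down, so that one leg goes through the bracket slot on each side and its bow comes to rest on the barrel, then let go. Lower it in by hand rather than dropping it, and leave the narrow U-bolt in its block.

Things in the scene. Friction and masses are not known exactly. Their poses are not given: they have to be found in the camera images.
- wide_clamp_grip (a point): Wide U-bolt, 8 mm steel rod, legs at x +-32 mm (56 mm inside), 0.1-0.25 kg; same after a half turn. Point: centre of the blue grip on its bow (24 along x, 16 along y, 36 high: pinch along y), 26 mm above the bow's underside, 91 above the leg ends. z up. Starts upright with its bow on a wooden block 104x32x80 mm (x, y, z), legs 65 mm deep in holes; lifts straight out.
- narrow_clamp_grip (a point): Narrow U-bolt, too narrow for the barrel: like the wide one, but with a yellow grip of the same size, and its legs stand at x +-20 mm (32 mm inside). Point: centre of its yellow grip. It hangs in its own wooden block of the same size, about 15 cm from the other; the two blocks may have changed places. Between the blocks and the extruder lies a fixed heap of crumpled white sheet up to 190 mm high: carry things over it.
- barrel_top (a point): Top of the fixed barrel (34 mm dia, 180 long, along y, T-handle at -y) over the bracket's middle, 88 mm above the table; z up. Green plate 124x64 mm (x, y), 10 thick, its top 38 mm below; 24 mm square slots, open beneath, at x +-32, y 0. U-bolt home: bow on this point, grip centre 26 mm above it, x axes parallel (either way). Nothing within 75 mm along the barrel is higher.

How it is judged:
At the end, for the whole second after the job is handed in: The wide U-bolt straddles the barrel, a leg in each slot, bow on the barrel: grip centre 18 to 34 mm above and within 18 mm (in plan) of the barrel-top point, upright within 0.2 rad, across the barrel within 0.35 rad, at rest; the narrow U-bolt still in its block (horizontal distance between wide_clamp_grip and barrel_top below 0.018 m and z of wide_clamp_grip in the frame of barrel_top between 0.018 and 0.034 m and angle between wide_clamp_grip's own z axis and vertical below 0.2 rad and angle between the x axis of wide_clamp_grip and the x axis of barrel_top, either way round below 0.35 rad and linear speed of wide_clamp below 0.03 m/s); the robot touches nothing.
It fails at once if the narrow U-bolt is moved from its place by more than 20 mm (distance of narrow_clamp_grip from where it was at the start of the episode above 0.02 m).
It fails at once if the wide U-bolt is dropped in from above (faster than 0.5 m/s close over the bracket) instead of lowered (horizontal distance between wide_clamp_grip and barrel_top below 0.03 m and z of wide_clamp_grip in the frame of barrel_top below 0.075 m and linear speed of wide_clamp above 0.5 m/s).
It also fails if it takes over 45 s, if anything falls off the work surface, if the arm or the gripper's body presses on something with over 40 N, if the wrist force passes 120 N, or if a joint passes its speed limit or range.

## Working session

There is one attempt and no reset: what is moved stays moved. The work goes in short steps, each a Python script; the robot and the scene stay as the last script left them, time stands still between calls to the robot, and variables do not carry over. Pictures are saved under pics/ and viewed, about 8 in all and at most 12, crops included, and the job is handed in when it is done.

```bash
ls; mkdir -p pics; cat > h.py <<'E'
import numpy as np, cv2
from scipy.spatial.transform import Rotation as R
from cell import manip, inverse_kinematics, cams, order
def cap(name):
    s=manip.state(); c=cams.capture(name)
    if name=='wrist':
        T=np.eye(4); T[:3,:3]=R.from_rotvec(s['tcp_rot']).as_matrix(); T[:3,3]=s['tool_pos']
        M=T@np.array(c['T_tool_cam'])
    else:
        M=np.eye(4); o=np.array(c['orientation'],float)
        M[:3,:3]=o if o.shape==(3,3) else R.from_rotvec(o).as_matrix(); M[:3,3]=c['position']
    K=np.array(c['intrinsics']); z=c['z_map']; v,u=np.mgrid[:z.shape[0],:z.shape[1]]
    P=np.stack([(u-K[0,2])/K[0,0]*z,(v-K[1,2])/K[1,1]*z,z],-1)@M[:3,:3].T+M[:3,3]
    P[z==0]=np.nan
    return c['image'],P,M,K
def ray(M,K,u,v,h):
    d=M[:3,:3]@np.array([(u-K[0,2])/K[0,0],(v-K[1,2])/K[1,1],1]); o=M[:3,3]
    return o+d*(h-o[2])/d[2]
def blobs(img,P,col,minA=25):
    hsv=cv2.cvtColor(img,cv2.COLOR_BGR2HSV)
    lo,hi={'blue':((100,110,40),(130,255,255)),'yellow':((22,110,80),(34,255,255)),'green':((40,70,30),(90,255,255))}[col]
    m=cv2.inRange(hsv,lo,hi); n,l,st,ce=cv2.connectedComponentsWithStats(m)
    for i in range(1,n):
        if st[i,4]>=minA:
            q=P[l==i]; q=q[~np.isnan(q[:,0])]
            print(col,st[i],ce[i].round(1), 'min/med/max', np.percentile(q,[3,50,97],axis=0).round(3).tolist() if len(q) else None)
    return m,l
E
python3 - <<'E'
from h import *
print(manip.state())
for n in('side','top'):
    img,P,M,K=cap(n); cv2.imwrite(f'pics/{n}0.png',img); print(n,M.round(3).tolist(),K.tolist())
    for c in('blue','yellow','green'): blobs(img,P,c)
E
```

```text
pics
{'clock': 0.0, 'joint_pos': array([-1.15089902e+00,  2.64743813e-01,  1.60537782e+00, -2.40818046e-05,
        1.27365975e+00, -3.68874784e-02]), 'joint_velocities': array([-1.38764658e-05,  6.86398735e-04, -8.01532838e-05, -7.72710751e-04,
        1.36392823e-04, -2.03501552e-03]), 'tau': array([-1.91661689e-03, -5.02112782e+01, -3.56880426e+01,  7.27043347e-02,
        2.92820320e-02, -1.81015616e-04]), 'tool_pos': array([ 0.29743096, -0.60515421,  0.23739221]), 'tcp_rot': array([ 1.96802699,  0.45974174, -1.96891458]), 'contact_force': array([-0.44322934,  0.77582942, -0.14081928]), 'moment': array([0.05721627, 0.00466034, 0.04386678]), 'gripper_width': 0.0878799257951992}
side [[0.998, 0.055, -0.04, 0.505], [0.064, -0.578, 0.813, -0.737], [0.022, -0.814, -0.58, 0.669], [0.0, 0.0, 0.0, 1.0]] [[413.49964238995204, 0.0, 277.50193308815466], [0.0, 413.49964238995204, 209.76861802617927], [0.0, 0.0, 1.0]]
blue [448 161  12   7  48] [452.5 163.2] min/med/max [[0.965, 0.387, 0.06], [0.976, 0.404, 0.067], [0.997, 0.415, 0.069]]
blue [259 263  12  18 180] [264.9 271.6] min/med/max [[
[... 7595 characters left out ...]
[0.117, -0.341, 0.691], [0.166, -0.278, 0.731], [0.222, -0.219, 0.754]]
green [250 310  19   8  62] [260.  313.9] min/med/max [[0.182, 0.018, 0.27], [0.187, 0.031, 0.296], [0.193, 0.049, 0.44]]
green [215 321  44  52 591] [231.  349.5] min/med/max [[0.072, 0.049, 0.287], [0.106, 0.091, 0.308], [0.164, 0.117, 0.318]]
green [ 306  360  179   60 6066] [408.  399.1] min/med/max [[0.113, -0.213, 0.742], [0.129, -0.15, 0.772], [0.155, -0.054, 0.799]]
green [232 366  59  38 489] [260.3 379.1] min/med/max [[-0.041, -0.033, 0.009], [0.061, 0.02, 0.299], [0.079, 0.099, 0.314]]
green [299 400   5  10  25] [300.7 404.4] min/med/max [[-0.062, -0.086, 0.006], [-0.049, -0.081, 0.01], [0.12, -0.033, 0.763]]
```

```bash
python3 - <<'E'
import cv2,numpy as np
a=cv2.imread('pics/side0.png');b=cv2.imread('pics/top0.png')
cv2.imwrite('pics/s1.png',a)
c=cv2.resize(a[130:410,180:400],None,fx=2,fy=2,interpolation=cv2.INTER_CUBIC);d=cv2.resize(b[130:270,140:420],None,fx=1.25,fy=1.25)
o=np.zeros((560,800,3),np.uint8);o[:,:440]=c;o[:175,440:790]=d;o[200:470,440:800]=cv2.resize(a,(360,270))
cv2.imwrite('pics/m1.png',o)
E
```

```text
(no output)
```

View pics/m1.png

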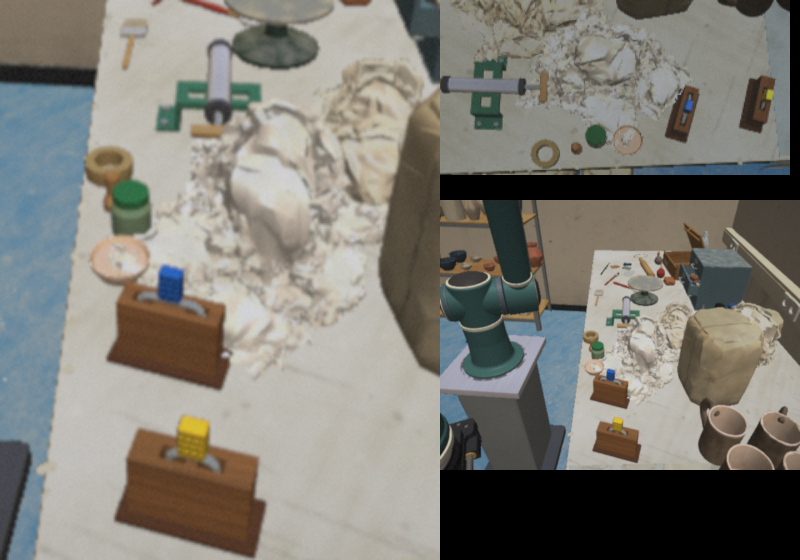

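The wide clamp (blue, side px 265,272) is in the nearer block and the yellow narrow one (276,348) is further to -y. The barrel runs roughly along y at about (0.48, 0.30), with the white heap between.

```bash
python3 - <<'E'
from h import *
def yaw(q):
    r=cv2.minAreaRect(q[:,:2].astype(np.float32)*1000); return r, q.mean(0).round(4)
for n in('side','top'):
    img,P,M,K=cap(n); f=P.reshape(-1,3)
    def sel(c,hw,z): return f[(np.abs(f[:,:2]-c)<hw).all(1)&(f[:,2]>z[0])&(f[:,2]<z[1])]
    print(n,'block',yaw(sel((.455,-.158),(.085,.06),(.074,.086))))
    q=sel((.48,.31),(.06,.12),(.077,.096)); print('barrel',yaw(q),len(q)); 
    print(cv2.fitLine(q[:,:2].astype(np.float32),cv2.DIST_HUBER,0,.01,.01).ravel(), q[:,1].min(),q[:,1].max())
    q=sel((.48,.31),(.1,.08),(.044,.056)); print('plate',yaw(q))
    q=f[(f[:,0]>.3)&(f[:,0]<.9)&(np.abs(f[:,1])<.5)&(f[:,2]>.14)&(f[:,2]<.6)]
    for y in np.arange(-.5,.5,.1):
        s=q[(q[:,1]>y)&(q[:,1]<y+.1)]
        if len(s): print(round(y,1),s[:,0].min().round(2),s[:,0].max().round(2),s[:,2].max().round(3))
print(np.array(cams.capture('wrist')['T_tool_cam']).round(3))
E
```

```text
side block (((455.8302307128906, -157.85206604003906), (35.37112808227539, 104.23048400878906), 77.1502456665039), array([ 0.4565, -0.1624,  0.0804]))
barrel (((484.0303649902344, 293.2310791015625), (35.212154388427734, 205.83352661132812), 1.7255786657333374), array([0.4847, 0.2874, 0.0862])) 410
[ 0.0286064  -0.99959075  0.48474357  0.28741437] 0.1903290524618716 0.3959737834780348
plate (((484.5086669921875, 300.7352600097656), (124.77310943603516, 70.4760971069336), 3.033710241317749), array([0.4821, 0.2989, 0.0506]))
-0.5 0.84 0.85 0.141
-0.4 0.71 0.88 0.143
-0.3 0.71 0.79 0.144
-0.2 0.69 0.89 0.268
-0.1 0.49 0.87 0.268
-0.0 0.51 0.83 0.267
0.4 0.77 0.9 0.239
top block (((453.02484130859375, -155.65565490722656), (32.284454345703125, 105.2552490234375), 77.04740142822266), array([ 0.4511, -0.1543,  0.0786]))
barrel (((479.90374755859375, 299.3310546875), (34.714839935302734, 216.77223205566406), 1.4868271350860596), array([0.4792, 0.3052, 0.0842])) 732
[ 0.02590779 -0.99966437  0.47921735  0.30520886] 0.1910834718541435 0.40766081862166925
plate (((480.9447326660156, 302.55255126953125), (125.01392364501953, 65.10491180419922), 2.168694257736206), array([0.4771, 0.3028, 0.049 ]))
-0.4 0.71 0.87 0.141
-0.3 0.71 0.77 0.144
-0.2 0.69 0.87 0.267
-0.1 0.49 0.88 0.267
-0.0 0.49 0.85 0.267
0.1 0.88 0.9 0.151
0.2 0.89 0.9 0.144
0.4 0.76 0.9 0.24
[[ 0.001 -0.302  0.953 -0.146]
 [ 1.    -0.001 -0.001 -0.001]
 [ 0.001  0.953  0.302 -0.079]
 [ 0.     0.     0.     1.   ]]
```

```bash
cat >> h.py <<'E'
def orient(yaw_deg,flip=0):
    "tool x down, jaws along yaw_deg+90"
    a=np.radians(yaw_deg+90+180*flip); x=np.array([0,0,-1.]); y=np.array([np.cos(a),np.sin(a),0])
    return R.from_matrix(np.stack([x,y,np.cross(x,y)],1)).as_rotvec()
E
python3 - <<'E'
from h import *
print(manip.state()['joint_pos'].round(2))
img,P,M,K=cap('top'); f=P.reshape(-1,3); q=f[(np.abs(f[:,0]-.46)<.07)&(np.abs(f[:,1]+.1)<.05)]; print('heap near',q[:,2].max())
for fl in(0,1):
    for p,y in(((.4545,-.157,.24),-13),((.4545,-.157,.34),-13),((.481,.301,.36),2),((.481,.301,.1),2)):
        j=inverse_kinematics(p,orient(y,fl)); print(fl,p,None if j is None else np.round(j,2))
best=min((0,1),key=lambda k:abs(inverse_kinematics((.4545,-.157,.24),orient(-13,k))[5]) if inverse_kinematics((.4545,-.157,.24),orient(-13,k)) is not None else 9)
p=manip.state()['tool_pos']; manip.move_linear([p[0],p[1],.30],rate=.2)
manip.move_pose((.4545,-.157,.24),orient(-13,best)); print(best,manip.state()['clock'])
img,P,M,K=cap('wrist'); cv2.imwrite('pics/w1.png',img); blobs(img,P,'blue',300)
i2,P2,M2,K2=cap('side'); cv2.imwrite('pics/s2.png',i2)
E
```

```text
[-1.15  0.26  1.6  -0.    1.27 -0.04]
heap near 0.12720320082665926
0 (0.4545, -0.157, 0.24) [-0.38 -0.11  2.   -0.    1.25 -1.73]
0 (0.4545, -0.157, 0.34) [-0.38 -0.16  1.86 -0.    1.44 -1.73]
0 (0.481, 0.301, 0.36) [ 0.52  0.01  1.67 -0.    1.46 -1.09]
0 (0.481, 0.301, 0.1) [ 0.52  0.19  1.97 -0.    0.98 -1.09]
1 (0.4545, -0.157, 0.24) [-0.38 -0.11  2.   -0.    1.25  1.41]
1 (0.4545, -0.157, 0.34) [-0.38 -0.16  1.86 -0.    1.44  1.41]
1 (0.481, 0.301, 0.36) [ 0.52  0.01  1.67 -0.    1.46  2.05]
1 (0.481, 0.301, 0.1) [ 0.52  0.19  1.97 -0.    0.98  2.05]
1 2.5083
blue [271 182  20  36 661] [280.4 199.5] min/med/max [[0.445, -0.165, 0.097], [0.459, -0.157, 0.123], [0.467, -0.149, 0.125]]
blue [ 511  182   49   46 1307] [541.3 203.8] min/med/max [[-0.08, -1.055, -0.741], [0.005, -0.999, -0.737], [0.058, -0.908, -0.732]]
blue [321 279  41  15 326] [344.7 285.1] min/med/max [[-0.198, -0.317, -0.74], [-0.164, -0.27, -0.736], [0.045, -0.185, -0.366]]
blue [318 295  41  32 587] [342.1 315.2] min/med/max [[-0.348, -0.283, -0.74], [-0.297, -0.237, -0.736], [-0.222, -0.152, -0.73]]
blue [ 330  361   96   39 1206] [364.6 372.5] min/med/max [[-0.681, -0.468, -0.741], [-0.596, -0.264, -0.737], [-0.535, -0.137, -0.732]]
```

View pics/w1.png

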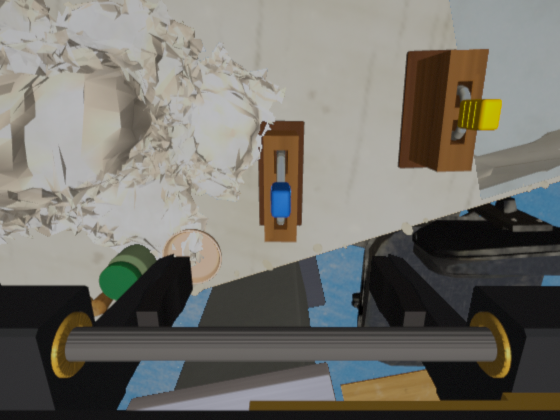

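The grip is at px (280,200), the block's sides run vertically in the image (so the yaw is right), and both finger lanes are clear. Now the grasp and lift.

```bash
python3 - <<'E'
from h import *
img,P,M,K=cap('wrist'); m,l=cv2.inRange(cv2.cvtColor(img,cv2.COLOR_BGR2HSV),(100,110,40),(130,255,255)),0
q=P[(m>0)&(P[...,2]>.12)&(P[...,2]<.13)]
r=cv2.minAreaRect((q[:,:2]*1000).astype(np.float32)); print(r,q.mean(0))
c=np.array(r[0])/1000
manip.set_gripper(.06)
manip.move_linear([c[0],c[1],.15],rate=.2,rot=orient(-13,1))
manip.move_linear([c[0],c[1],.091],rate=.08)
s=manip.state(); print(s['tool_pos'],s['contact_force'],s['clock'])
manip.set_gripper(0,force=40); s=manip.state(); print(s['gripper_width'],s['contact_force'])
manip.move_linear([c[0],c[1],.20],rate=.10); s=manip.state(); print(s['gripper_width'],s['contact_force'])
manip.move_linear([c[0],c[1],.345],rate=.25)
s=manip.state(); print(s['tool_pos'],s['gripper_width'],s['contact_force'],s['clock'])
a=cap('side')[0]; b=cap('wrist')[0]
o=np.zeros((420,800,3),np.uint8); o[:,:400]=cv2.resize(a[100:380,150:417],(400,420)); o[:300,400:]=cv2.resize(b,(400,300)); cv2.imwrite('pics/m2.png',o)
E
```

```text
((454.97601318359375, -155.96922302246094), (15.12702465057373, 23.621932983398438), 77.3330078125) [ 0.45537753 -0.15612548  0.12338049]
[ 0.45537617 -0.15613149  0.09133425] [-0.36342339 -0.73187417 -1.09718345] 4.725
0.015499999460586127 [ 0.15825641 -0.44087477  0.50551119]
0.015784017958863184 [-0.49424722 -0.28755991 -2.11747136]
[ 0.45428827 -0.15569198  0.34321849] 0.01576231151336801 [-0.13132542 -1.06502966 -3.10454443] 7.4333
```

View pics/m2.png

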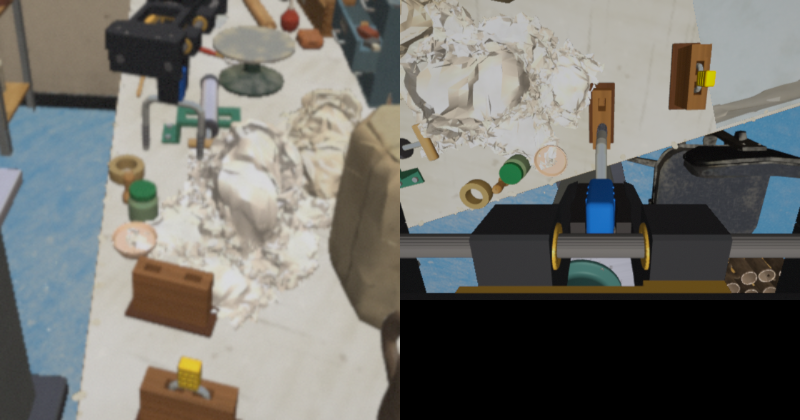

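Lifted cleanly: the clamp hangs upright in the jaws with its legs visible, and the yellow one is undisturbed. Now I'll carry it over the heap and look from above the bracket.

```bash
python3 - <<'E'
from h import *
manip.move_linear([.47,.08,.345],rate=.25,rot=orient(-5,1))
manip.move_linear([.483,.301,.345],rate=.25,rot=orient(2,1))
manip.move_linear([.483,.301,.25],rate=.15)
s=manip.state(); print(s['tool_pos'],s['gripper_width'],s['clock'])
img,P,M,K=cap('wrist'); cv2.imwrite('pics/w3.png',img); np.save('w3P.npy',P)
blobs(img,P,'green',100)
f=P.reshape(-1,3)
q=f[(np.abs(f[:,0]-.483)<.1)&(np.abs(f[:,1]-.3)<.08)&(f[:,2]>.044)&(f[:,2]<.056)]; print('plate',cv2.minAreaRect((q[:,:2]*1000).astype(np.float32)),len(q))
q=f[(np.abs(f[:,0]-.483)<.05)&(np.abs(f[:,1]-.3)<.12)&(f[:,2]>.077)&(f[:,2]<.096)]; print('barrel',cv2.minAreaRect((q[:,:2]*1000).astype(np.float32)),len(q), np.nanpercentile(q[:,2],[50,95]))
s,Ps,_,_=cap('side'); cv2.imwrite('pics/s3.png',cv2.resize(s[80:240,200:400],None,fx=3,fy=3,interpolation=cv2.INTER_CUBIC))
E
```

```text
[0.48364232 0.30094869 0.25103503] 0.015631639546681717 10.4417
green [ 251   96   62   75 3171] [282.7 136.7] min/med/max [[0.498, 0.273, 0.005], [0.533, 0.301, 0.049], [0.562, 0.333, 0.051]]
green [253 204  21  39 699] [262.6 222.6] min/med/max [[0.396, 0.31, 0.005], [0.436, 0.322, 0.05], [0.457, 0.332, 0.051]]
green [290 204  20  39 670] [299.6 222. ] min/med/max [[0.397, 0.27, 0.005], [0.439, 0.28, 0.05], [0.459, 0.289, 0.051]]
green [ 460  239   68   52 2069] [496.4 265.7] min/med/max [[0.373, 0.028, 0.012], [0.395, 0.053, 0.062], [0.412, 0.067, 0.065]]
plate ((482.8316955566406, 302.1955871582031), (124.47795104980469, 63.96541213989258), 1.5224345922470093) 3728
barrel ((483.70989990234375, 295.3232421875), (36.04236602783203, 222.90802001953125), 1.579903483390808) 5758 [0.08571306 0.08922836]
```

View pics/w3.png

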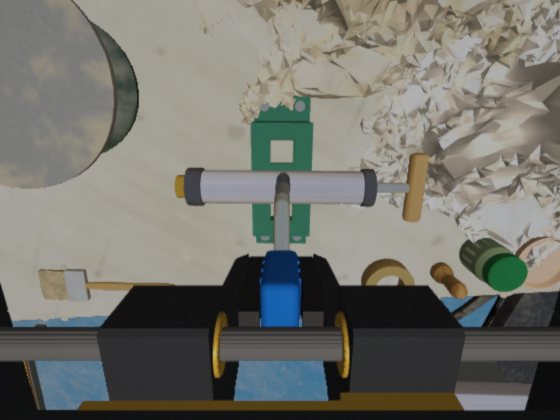

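View pics/s3.png

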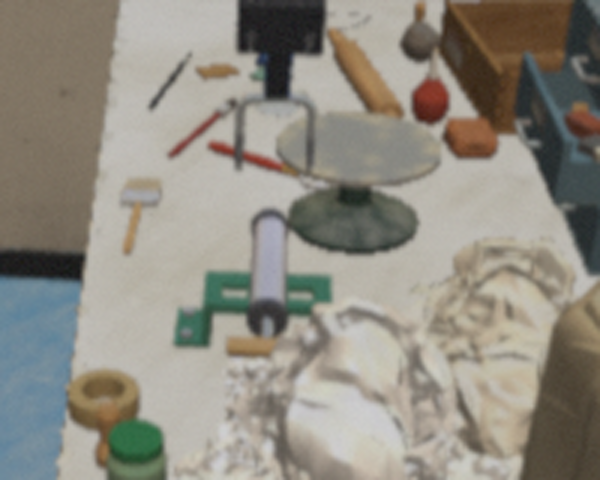

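Plate centre is (0.4828, 0.3022) with yaw about 1.5°. Slots sit symmetric about the barrel (px 282,150), the legs hang vertical and the lower path is clear. Lowering with force monitoring.

```bash
python3 - <<'E'
from h import *
c=(.4830,.3018); o=orient(1.5,1)
manip.move_linear([*c,.145],rate=.12,rot=o); manip.dwell(.3)
s=manip.state(); f0=s['contact_force']; print(s['tool_pos'],f0,s['clock'])
z=.145
while z>.097:
    z-=.003; manip.move_linear([*c,z],rate=.04); s=manip.state(); d=s['contact_force']-f0
    if np.linalg.norm(d)>5: break
print(z,s['tool_pos'],d,s['gripper_width'],s['clock'])
a=cap('side')[0]; b=cap('wrist')[0]
im=np.zeros((480,800,3),np.uint8); im[:360,:450]=cv2.resize(a[80:240,200:400],(450,360),interpolation=cv2.INTER_CUBIC); im[:263,450:]=cv2.resize(b,(350,263)); cv2.imwrite('pics/m4.png',im)
E
```

```text
[0.48337364 0.30200692 0.14572257] [ 0.29370329  0.40835964 -1.90605683] 11.8667
0.09699999999999995 [0.48342379 0.30188907 0.09864629] [-2.57483383 -2.75988694  9.59870367] 0.015189273775982766 15.8667
```

View pics/m4.png

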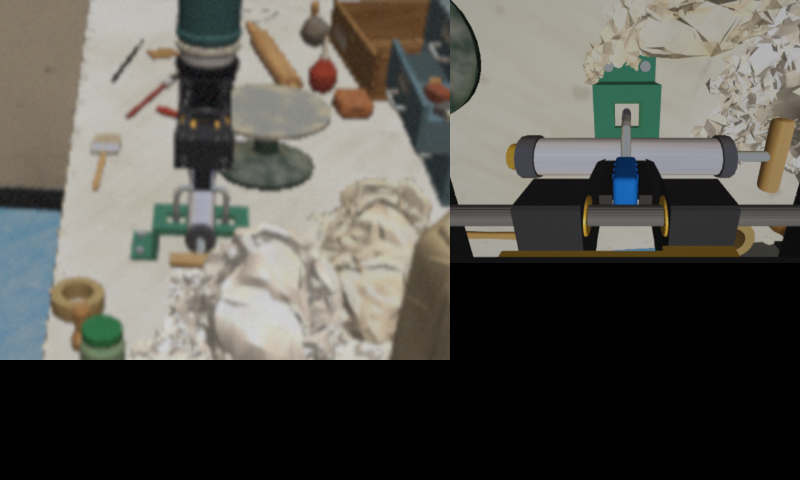

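The bow touched at the expected height (TCP 0.0986, about 10 N) and both legs are in the slots. Release and retreat.

```bash
python3 - <<'E'
from h import *
manip.set_gripper(.05); manip.dwell(.2)
p=manip.state()['tool_pos']
manip.move_linear([p[0],p[1],.15],rate=.08); manip.move_linear([p[0],p[1],.25],rate=.2); manip.dwell(.3)
print(manip.state()['clock'],manip.state()['contact_force'])
img,P,M,K=cap('wrist'); m=cv2.inRange(cv2.cvtColor(img,cv2.COLOR_BGR2HSV),(100,110,40),(130,255,255))
q=P[(m>0)&(np.abs(P[...,2]-.12)<.03)]; t=q[q[:,2]>np.percentile(q[:,2],60)-.004]; print('top z',np.median(t[:,2]),cv2.minAreaRect((t[:,:2]*1000).astype(np.float32)),len(t))
a,Ps,_,_=cap('side'); blobs(a,Ps,'yellow',100)
im=np.zeros((480,800,3),np.uint8); im[:360,:450]=cv2.resize(a[80:240,200:400],(450,360),interpolation=cv2.INTER_CUBIC); im[:263,450:]=cv2.resize(img,(350,263)); cv2.imwrite('pics/m5.png',im)
E
```

```text
18.5917 [ 0.97089076 -0.67305407  0.39961978]
top z 0.13127220888767574 ((483.499267578125, 303.54278564453125), (23.61922264099121, 15.749460220336914), 1.9599560499191284) 518
yellow [269 338  15  21 269] [275.8 348.1] min/med/max [[0.478, -0.34, 0.096], [0.489, -0.337, 0.119], [0.499, -0.326, 0.126]]
```

View pics/m5.png

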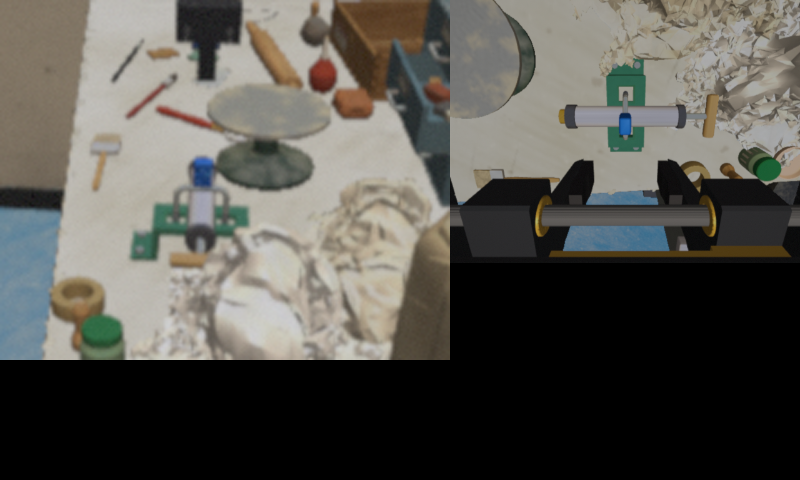

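The grip's top is at z = 0.131, so its centre is about 25 mm above the barrel top. In plan it is about 1.5 mm off, it stands upright, and the narrow clamp hasn't moved. Handing in.

```bash
python3 -c "
from h import *
print(order.close_job())"
```

```text
the job is handed in; nothing more can be done
None
```

The wide (blue) U-bolt is over the barrel with a leg in each bracket slot and its bow resting on the barrel. I handed the job in at about 19 s on the clock; no verdict was reported.

I lifted it straight out of its block, carried it over the heap, and lowered it in 3 mm steps until the bow touched at about 10 N. I then opened the gripper and moved the arm clear.

| Last check | Measured | Needed |
|---|---|---|
| Grip centre above the barrel top | about 25 mm | 18 to 34 mm |
| Offset from the bracket centre, in plan | about 1.5 mm | under 18 mm |
| Angle to the bracket's x axis | about 0.5° (0.01 rad) | under 0.35 rad |
| Narrow U-bolt | same position as at the start | moved no more than 20 mm |

- **Judged by eye:** I saw the U-bolt standing upright in the pictures but did not measure its tilt.
- **Camera disagreement:** the fixed cameras differed by about 3 to 4 mm on the block and bracket positions. I used the close-up wrist camera readings, which fell between the two.
- **Failed checks:** none.

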